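# Pin the retaining bar over a wooden artefact

## Task

Swing the open retaining bar back across the painted wooden artefact until the eye at its end lies over the brass latch shoe, then thread the blue-handled pin down through the eye and the shoe's hole and seat it fully home, and let go. The two holes have to be lined up by feel: press only gently with the pin, never with force, and do not disturb the artefact, the other pins or the things around.

Things in the scene. Friction and masses are not known exactly. Their poses are not given: they have to be found in the camera images.
- cradle: white laminate board 240 x 280 x 18 mm, fixed; origin at the centre of its underside on the bench; x from the latch side (-x, towards the robot) to the bar's pivot (+x), z up. The bar's vertical pivot axis is at cradle x = +100 mm, y = 0. The artefact lies on foam pads along cradle y, within 60 mm of the y axis, its top 44 mm above the bench. Bar, pivot post and latch shoe belong to it
- latch_nominal (a point): nominal place of the latch shoe's hole: cradle x = -100, y = 0 mm, at the shoe's top, 55 mm above the bench. The shoe is a brass block 36 (cradle x) x 64 mm (y), clamped firmly on a rail: its hole truly lies anywhere up to 10 mm either side of this point along cradle y (not x). Hole vertical, 11.2 mm wide, slightly chamfered, 30 mm deep, covered once the bar lies over it
- eye (a point): centre of the eye's hole at the TOP face of the bar's end, 72 mm above the bench, 200 mm from the pivot. The eye is a block 36 x 36 x 16 mm with a vertical through hole 11.2 mm wide, slightly chamfered; its underside runs 1 mm above the shoe. The aluminium bar is 24 mm wide, 16 mm thick (56 to 72 mm above the bench); push it on the side faces of bar or eye
- bar (a joint): swing angle of the bar about its vertical pivot, rad: 0 with the eye over latch_nominal, positive when open towards cradle +y (eye at cradle x = 100 - 200 cos q, y = 200 sin q mm). Turns from -0.12 to 1.1, with no stop at the aligned angle; needs about 2 N at the eye and stays where it is left. A pin in the eye drags the bar along
- pin_center (a point): mid-point of the blue-handled pin, 80 mm long, upright in one of three loose pockets, 60 mm apart, of the pin block: the flat underside of its handle (above: round, 22 mm across, 40 mm tall), where the steel shaft begins (below: 10 mm across, 40 mm long, chamfered tip). z towards the handle. Home: handle's underside on the eye's top face. About 60 g
- pin: the same blue-handled pin; origin at the centre of its tip, 40 mm below its mid-point, z axis towards the handle
- pin_red_center (a point): another, thicker pin (14 mm shaft, does not fit) with a red handle, same handle size, same block; leave it. Mid-point, under its handle
- pin_grey_center (a point): another, thicker pin (14 mm shaft, does not fit) with a grey handle, same handle size, same block; leave it. Mid-point, under its handle
- rack: wooden pin block 180 x 56 x 50 mm, fixed; origin at the centre of its underside, x axis along the row of pockets (44 mm deep, 17 mm wide)
- artefact_center (a point): painted wooden artefact, about 265 x 76 x 16 mm, loose on the foam pads of the cradle; point at its centre
- jar_center (a point): small closed jar, 56 mm across, 75 mm tall, a bystander; point at its centre
- tweezers: steel tweezers lying on the bench, 120 mm long, a bystander; origin at their centre on the bench
- brush: small brush lying on the bench, 170 mm long, a bystander; origin on its underside
- swab_cup: white cup, 70 mm across, 80 mm tall, a bystander; origin at the centre of its underside

How it is judged (in metres and radians):
On the way, in this order (a step that is already met when the one before it is completed fails the run):
1. the bar has been swung across until its eye lies over the latch shoe (within 0.09 rad, 18 mm, of the nominal place) (value of joint bar between -0.09 and 0.09 rad), for 0.2 s.
2. the pin is through the eye and well down in the latch shoe's hole (horizontal distance between pin_center and eye below 0.004 m and z of pin_center in the frame of eye below 0.005 m), for 0.1 s.
At the end, for the whole second after the job is handed in: the bar is across the artefact (within 0.065 rad of its nominal closed angle) and the blue pin stands upright (within 0.08 rad), at rest, in the eye and the latch shoe, its handle's underside within 2.5 mm of the eye's top face and within 3 mm of the eye's axis, released (horizontal distance between pin_center and eye below 0.003 m and z of pin_center in the frame of eye between -0.003 and 0.0025 m and angle between pin's own z axis and vertical below 0.08 rad and value of joint bar between -0.065 and 0.065 rad and linear speed of pin below 0.01 m/s); the robot touches nothing.
It fails at once if the pin is pressed against the eye, latch shoe or cradle with more than 40 N (contact force between pin and cradle above 40 N).
It fails at once if the artefact is moved by more than 10 mm (distance of artefact_center from where it was at the start of the episode above 0.01 m).
It fails at once if another pin is moved by more than 20 mm (distance of any of pin_red_center, pin_grey_center from where it was at the start of the episode above 0.02 m).
It fails at once if jar, tweezers, brush or cup are moved by more than 30 mm (distance of any of jar_center, tweezers, brush, swab_cup from where it was at the start of the episode above 0.03 m).
It also fails if it takes over 72 s, if anything falls off the work surface, if the arm or the gripper's body presses on something with over 40 N, if the wrist force passes 120 N, or if a joint passes its speed limit or range.

## Robot

A 6-joint arm with a two-finger parallel gripper is mounted at the origin on the work surface. World frame = base frame: x ahead of the robot, y to its left, z up, the work surface at z = 0. Lengths are in m, angles in degrees, forces in N, time in s.
With the tool pointing down it reaches from about 0.425 to 0.95 m from the base axis. Payload 14.7 kg.
Tool frame: the origin (TCP) lies between the finger pads; the fingertips stand 25 mm ahead of it and the grasp point (between the pads) lies 6 mm ahead of it; z points along the fingers, y is the direction in which the jaws open and shut (so a half turn about z gives the same grasp; the last joint's range is limited). The gripper opens to 85 mm and grips with 20 to 120 N. Pads are 22 mm wide; open, the fingers measure 114 mm over their backs; the gripper's body (76 mm by 85 mm) begins 54 mm behind the grasp point. The pads swing forward as they close: fully open they stand 13 mm farther back than shut.
Start: joints at [-68.675, 27.513, 91.461, -0, 61.026, -2.67], TCP at [0.264, -0.594, 0.256] pointing down, gripper open.
Joint ranges: [-157.49, 157.49], [-46.99, 117.5], [13.45, 153.17], [-89.5, 269.5], [5.16, 153.95], [-167.48, 167.48]. Speed limits (degrees/s): [108.29, 108.29, 136.94, 172.46, 172.46, 172.46].

## Interface

Orientations are given as [roll, pitch, yaw] about the fixed x, y, z axes, in that order (R = Rz(yaw) Ry(pitch) Rx(roll)).
In Python, from bench import env, camera, camera_params gives the robot as it stands. The module is installed in compiled form; this text tells all that it offers.
- The arm moves only by the tool servo_tool, never from a script. Its argument "targets" is a list of rows, each an object of numbers: "x", "y", "z": the shift along the world's x, y, z in mm; "rx", "ry", "rz": the turn, a rotation vector about the world's x, y, z in degrees; "gripper": the closure, from 0 (fully open) to 1 (shut). In form: [{"x": .., "y": .., "z": .., "rx": .., "ry": .., "rz": .., "gripper": ..}, ...]. A call has 1 to 10 rows; each row shifts and turns the commanded pose from where the row before left it; what a row does not reach is not made up. A row lasts 1/12 s, in which the tool goes at most 41.7 mm and 7.16 degrees, less where a joint would pass 70% of its speed; a pose out of reach is approached as far as the arm can. A call with a gripper value outside its range is refused whole. The fingers move at their own pace and stop on an object; "grip_force" is the grip in N (left out, the last holds). Time passes only in rows, so rows that do not move let the fingers close. It gives the time, the measured TCP pose, the force and the opening at its end, in the units of the state.
- env.state(): the state, without advancing time (a new reading comes with each control period).
- camera(name): name is "scene" or "side" or "wrist"; returns (picture, depth): 420x560x3 uint8, red, green, blue; 420x560 float32, m along the optical axis (not along the pixel's ray), 0 where there is no reading.
- camera_params(name): a dict with "fov_y" (degrees; the focal length in pixels is half the picture's height over the tangent of half this angle, whatever the lens; pixels are square), "cx", "cy" (the principal point, pixels), "R" (3x3) and "t" (3): a world point X has camera coordinates R X + t. Camera axes: x right, y down, z forward; pixel columns grow to the right and rows downward; lengths in m; the calibration is good to about 2 mm. A picture is of the moment at which its call begins: read the wrist's pose just before it. camera_params takes no time and is no camera call; for the wrist camera it gives the pose at the moment of the call.
- env.sign_off(): hands the job in, once; it reports no verdict.
The state is a dict: "t": time; "qpos": joint angles; "qd": joint speeds; "joint_efforts": joint torques, N m; "ee_pos": TCP position; "eef_rot": TCP orientation; "ft_force": force on the tool from outside, world axes, zero at the start; "ft_torque": the same for the moment, N m; "width": finger opening in m.
Only numpy, scipy, OpenCV 4.12 (cv2) and the standard library are available. Lean on these libraries where they do the work, as an engineer would, in place of code of your own. Each camera call takes 0.05 s, during which the arm holds its last target. There are 200 camera calls.

## Working session

There is one attempt and no reset: what is moved stays moved. The work goes in short steps, Python scripts to look and compute and a tool call to move; the robot and the scene stay as the last step left them, time stands still between calls to the robot, and variables do not carry over. Pictures are saved under pics/ and viewed, about 8 in all and at most 12, crops included, and the job is handed in when it is done.

Besides the shell and the picture viewer there is one more tool, called after "Emit:" by a JSON object that holds its "method" and its "body", one argument or row to a line. servo_tool: Moves the arm, as the interface text tells. Its arguments: {"type":"object","properties":{"targets":{"type":"array"},"grip_force":{"type":"number"}},"required":["targets"]}

```bash
mkdir -p pics; cat > h.py <<'E'
import numpy as np, cv2
from bench import env, camera, camera_params
def world(name, depth, p=None):
    p=p or camera_params(name); H,W=depth.shape
    f=H/2/np.tan(np.radians(p["fov_y"])/2)
    v,u=np.mgrid[:H,:W]
    c=np.stack([(u-p["cx"])/f*depth,(v-p["cy"])/f*depth,depth],-1)
    return (c-np.array(p["t"]))@np.array(p["R"])   # R^T (c-t)
def proj(p,X,H=420):
    f=H/2/np.tan(np.radians(p["fov_y"])/2)
    c=np.array(p["R"])@np.array(X)+np.array(p["t"]); return c[:2]/c[2]*f+[p["cx"],p["cy"]]
E
python3 - <<'E'
from h import *
print(env.state())
for n in("scene","side"):
    p=camera_params(n);im,d=camera(n)
    np.savez(f"{n}0.npz",im=im,d=d,w=world(n,d,p))
    cv2.imwrite(f"pics/{n}0.png",im[:,:,::-1]); print(n,p)
E
```

```text
{'t': 0.0, 'qpos': array([-6.86746238e+01,  2.75507454e+01,  9.14932137e+01, -8.28474510e-04,
        6.10246239e+01, -2.66964645e+00]), 'qd': array([ 0.02831659,  0.03702325, -0.03156412,  0.03060618,  0.04541369,
        0.15000303]), 'joint_efforts': array([-4.23536039e-03, -9.50657272e+01, -4.30163562e+01, -5.87783743e-04,
        1.24633251e-02,  4.88317346e-05]), 'ee_pos': array([ 0.26421162, -0.59347529,  0.25566577]), 'eef_rot': array([-1.79931458e+02, -2.47090177e-03,  2.39954230e+01]), 'ft_force': array([-0.3555785 , -0.08828627, -0.25107233]), 'ft_torque': array([-0.02956175, -0.02549441,  0.02517365]), 'width': 0.08569909599379517}
scene {'fov_y': 53.31894460862294, 'cx': 273.02824882410806, 'cy': 207.03719127073043, 'R': array([[ 0.80190036,  0.59739369, -0.00875163],
       [ 0.47061114, -0.6406049 , -0.60675409],
       [-0.3680774 ,  0.48243771, -0.79484142]]), 't': array([-0.48885671, -0.14817995,  1.33958809])}
side {'fov_y': 54.93190362681301, 'cx': 276.2217189486735, 'cy': 207.19390187577488, 'R': array([[ 0.9328437 , -0.36022827, -0.00618183],
       [-0.25921514, -0.65914673, -0.70592712],
       [ 0.25022017,  0.66012209, -0.7082575 ]]), 't': array([-0.48790002,  0.25974587,  0.80290019])}
```

View pics/scene0.png

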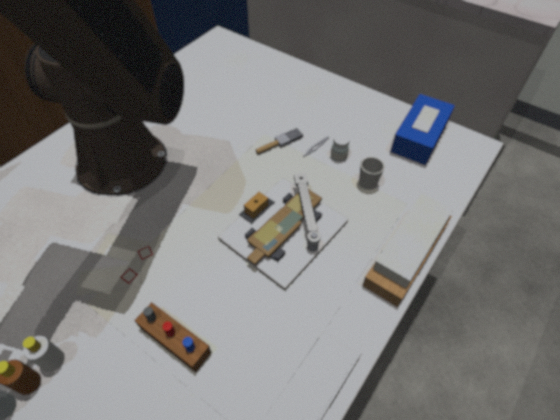

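View pics/side0.png

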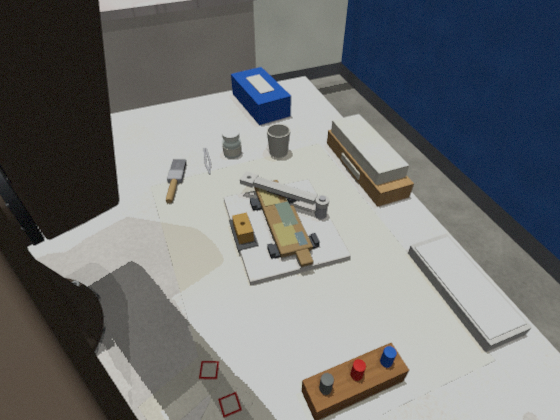

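The scene picture shows the blue pin at (188,343), the shoe at (257,203), the eye at (299,181) and the pivot at (313,241). In the side picture the blue pin is at (389,356), the shoe's hole at about (242,224), the eye at (249,181) and the pivot at (322,201).

```bash
python3 - <<'E'
from h import *
for n in("scene","side"):
    z=np.load(n+"0.npz");im,w=z["im"].astype(int),z["w"]
    hsv=cv2.cvtColor(z["im"],cv2.COLOR_RGB2HSV)
    X,Y,Z=w[...,0],w[...,1],w[...,2]
    ok=z["d"]>0
    reg={"scene":(slice(300,380),slice(130,215)),"side":(slice(335,410),slice(300,410))}[n]
    m=np.zeros_like(ok);m[reg]=1
    for c,lo,hi in(("blue",100,130),("red",170,180)):
        s=m&ok&(hsv[...,0]>=lo)&(hsv[...,0]<=hi)&(hsv[...,1]>130)
        q=w[s]; zt=np.percentile(q[:,2],95); t=q[q[:,2]>zt-.006]
        print(n,c,s.sum(),"ztop",zt.round(4),"top mean",t.mean(0).round(4),"mid",((t.min(0)+t.max(0))/2).round(4))
    # rack top
    s=m&ok&(abs(Z-.05)<.006); r=cv2.minAreaRect((w[s][:,:2]*1000).astype(np.float32)); print("rack",r)
    # cradle
    reg={"scene":(slice(165,295),slice(205,355)),"side":(slice(160,285),slice(215,355))}[n]
    m=np.zeros_like(ok);m[reg]=1
    s=m&ok&(abs(Z-.018)<.006)&(hsv[...,1]<70); k=s.astype(np.uint8)
    _,l,st,_=cv2.connectedComponentsWithStats(k); b=1+st[1:,4].argmax()
    print("cradle",cv2.minAreaRect((w[l==b][:,:2]*1000).astype(np.float32)),np.median(Z[l==b]))
    p=camera_params(n)
    s=m&ok&(abs(Z-.072)<.006);q=w[s]; print("bar",s.sum(),cv2.minAreaRect((q[:,:2]*1000).astype(np.float32)), np.median(q[:,2]))
    # shoe top
    s=m&ok&(abs(Z-.055)<.006)&(hsv[...,0]>8)&(hsv[...,0]<28)&(hsv[...,1]>120);q=w[s]
    print("shoe",s.sum(),cv2.minAreaRect((q[:,:2]*1000).astype(np.float32)))
a=cv2.imread("pics/side0.png")[160:290,215:360];b=cv2.imread("pics/scene0.png")[165:295,205:350]
cv2.imwrite("pics/c0.png",cv2.resize(np.hstack([a,b[:130]]),None,fx=2.7,fy=2.7,interpolation=cv2.INTER_CUBIC))
E
```

```text
scene blue 92 ztop 0.0905 top mean [ 0.616  -0.3124  0.0882] mid [ 0.6156 -0.3123  0.0883]
scene red 15 ztop 0.0867 top mean [ 0.5644 -0.3168  0.0849] mid [ 0.5642 -0.3156  0.0851]
rack ((555.5745849609375, -312.6841125488281), (180.8661651611328, 56.88334274291992), 1.45882248878479)
cradle ((651.4557495117188, 85.16770935058594), (282.50396728515625, 104.9124984741211), 84.42958068847656) 0.01680657823959679
bar 680 ((609.7633056640625, 156.61634826660156), (35.80689239501953, 235.37155151367188), 44.209285736083984) 0.07086948213365946
shoe 214 ((481.4213562011719, 92.80259704589844), (62.96935272216797, 35.69144058227539), 86.89874267578125)
side blue 226 ztop 0.0897 top mean [ 0.6086 -0.3136  0.0882] mid [ 0.609  -0.313   0.0877]
side red 12 ztop 0.0817 top mean [ 0.5417 -0.319   0.0789] mid [ 0.5431 -0.3195  0.0789]
rack ((550.2384643554688, -314.61993408203125), (180.8496551513672, 57.50727081298828), 1.0988458395004272)
cradle ((571.287841796875, 87.9695816040039), (281.52294921875, 244.47340393066406), 86.32026672363281) 0.01627384120604825
bar 758 ((604.1990966796875, 155.13487243652344), (38.29670333862305, 233.79298400878906), 44.447574615478516) 0.06991991775988003
shoe 298 ((473.8259582519531, 92.3868179321289), (65.05079650878906, 35.11420822143555), 86.50287628173828)
```

View pics/c0.png

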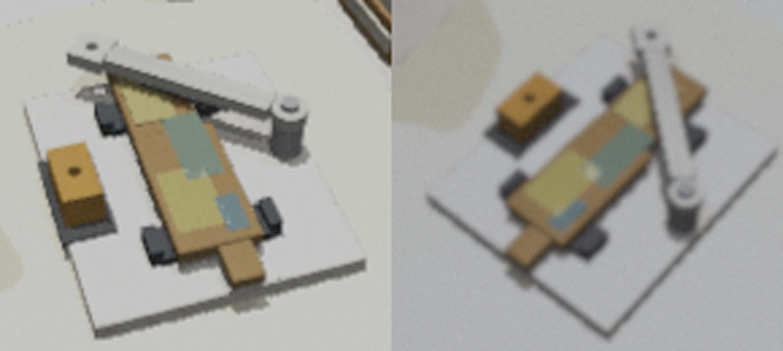

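Both cameras agree to within about 7 mm in x. Estimates in mm: blue pin (612,-313) with its top at 90, pivot about (676,86), closed yaw about -3.5°, bar open about 42°, eye about (537,228), shoe about (477,93). I'll refine these with the wrist camera on the way.

Emit:
{"method": "servo_tool", "body": {
  "targets": [
    {"x": 30,"y": 25,"rz": -4},
    {"x": 30,"y": 27,"rz": -4},
    {"x": 30,"y": 28,"rz": -4},
    {"x": 30,"y": 28,"rz": -4},
    {"x": 30,"y": 28,"rz": -4},
    {"x": 30,"y": 28,"rz": -4},
    {"x": 30,"y": 28,"rz": -2},
    {"x": 30,"y": 28},
    {"x": 30,"y": 20},
    {"x": 20,"y": 10}
  ]
}}

```text
$.targets[0]: bad value
```

```bash
cat >> h.py <<'E'
def snap(tag,scale=1):
    s=env.state();p=camera_params("wrist");im,d=camera("wrist")
    np.savez(tag+".npz",im=im,d=d,w=world("wrist",d,p)); cv2.imwrite(f"pics/{tag}.png",im[:,:,::-1])
    print(s["t"],s["ee_pos"].round(4),s["eef_rot"].round(2),s["qpos"].round(1),"cam",(-np.array(p["R"]).T@p["t"]).round(3)); return im,d,world("wrist",d,p),p
E
python3 - <<'E'
from h import *
im,d,w,p=snap("w1")
print(p["fov_y"],np.array(p["R"]).round(2))
for X in ([.612,-.313,.09],): print(proj(p,X))
hsv=cv2.cvtColor(im,cv2.COLOR_RGB2HSV)
s=(d>0)&(hsv[...,0]>100)&(hsv[...,0]<130)&(hsv[...,1]>130)&(w[...,2]<.12)
q=w[s];print(s.sum());t=q[q[:,2]>np.percentile(q[:,2],95)-.006] if s.sum() else q
if len(t):print(t.mean(0),(t.min(0)+t.max(0))/2,np.percentile(q[:,2],[5,50,95]))
s=(d>0)&(abs(w[...,2]-.05)<.005);print(s.sum(),cv2.minAreaRect((w[s][:,:2]*1000).astype(np.float32)))
E
```

```text
0.1 [ 0.2642 -0.5935  0.2557] [-179.93   -0.     24.  ] [-68.7  27.5  91.5  -0.   61.   -2.7] cam [ 0.329 -0.563  0.374]
70.53934360990786 [[ 0.41 -0.91 -0.  ]
 [-0.88 -0.39  0.28]
 [-0.25 -0.11 -0.96]]
[  83.07072223 -511.06546858]
1576
[-0.10094854 -1.29871013 -0.20452785] [-0.10690776 -1.29909326 -0.20107072] [-0.32923329 -0.27401381 -0.20958069]
640 ((203.65240478515625, -635.8566284179688), (357.6997375488281, 180.78990173339844), 13.144068717956543)
```

View pics/w1.png

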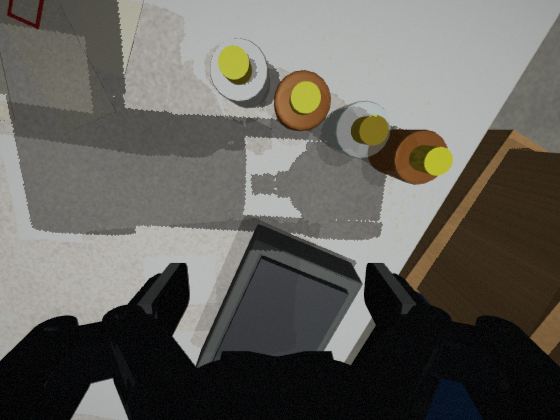

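The move was refused (all keys seem to be needed), so this picture shows only the start area: bottles, a tray and the fingers. I'll resend the move with full rows.

Emit:
{"method": "servo_tool", "body": {
  "targets": [
    {"x": 30,"y": 25,"z": 0,"rx": 0,"ry": 0,"rz": -4,"gripper": 0},
    {"x": 30,"y": 27,"z": 0,"rx": 0,"ry": 0,"rz": -4,"gripper": 0},
    {"x": 30,"y": 28,"z": 0,"rx": 0,"ry": 0,"rz": -4,"gripper": 0},
    {"x": 30,"y": 28,"z": 0,"rx": 0,"ry": 0,"rz": -4,"gripper": 0},
    {"x": 30,"y": 28,"z": 0,"rx": 0,"ry": 0,"rz": -4,"gripper": 0},
    {"x": 30,"y": 28,"z": 0,"rx": 0,"ry": 0,"rz": -4,"gripper": 0},
    {"x": 30,"y": 28,"z": 0,"rx": 0,"ry": 0,"rz": 0,"gripper": 0},
    {"x": 30,"y": 28,"z": 0,"rx": 0,"ry": 0,"rz": 0,"gripper": 0},
    {"x": 30,"y": 28,"z": 0,"rx": 0,"ry": 0,"rz": 0,"gripper": 0},
    {"x": 30,"y": 28,"z": 0,"rx": 0,"ry": 0,"rz": 0,"gripper": 0}
  ],
  "grip_force": 40
}}

```text
t: 0.98
ee_pos: [0.5655, -0.3161, 0.2562]
eef_rot: [-180.0, 0.0, -0.0]
ft_force: [1.8, -0.8, -0.0]
width: 0.0855
```

```bash
python3 - <<'E'
from h import *
im,d,w,p=snap("w2")
print(proj(p,[.612,-.313,.09]))
hsv=cv2.cvtColor(im,cv2.COLOR_RGB2HSV)
s=(d>0)&(hsv[...,0]>100)&(hsv[...,0]<130)&(hsv[...,1]>130)&(w[...,2]<.12)&(w[...,2]>.04)
q=w[s];print(s.sum())
if len(q):
    t=q[q[:,2]>np.percentile(q[:,2],95)-.006];print(t.mean(0),(t.min(0)+t.max(0))/2,np.percentile(q[:,2],[5,50,95]))
s=(d>0)&(abs(w[...,2]-.05)<.005)&(hsv[...,1]>90);print(s.sum(),cv2.minAreaRect((w[s][:,:2]*1000).astype(np.float32)))
E
```

```text
0.9833 [ 0.5655 -0.3161  0.2562] [-1.7999e+02  1.0000e-02 -0.0000e+00] [-31.9  27.4  91.8  -0.   60.9  58.1] cam [ 0.637 -0.314  0.375]
[275.12009184 155.8551682 ]
414
[ 0.61293724 -0.31112421  0.09091078] [ 0.61271857 -0.31100453  0.08963354] [0.08817785 0.09091965 0.09209729]
6769 ((540.3023071289062, -358.0096130371094), (706.0070190429688, 188.57777404785156), 76.11418151855469)
```

Pin refined to (613,-311), top at 91 mm, as expected. Now to the cradle.

Emit:
{"method": "servo_tool", "body": {
  "targets": [
    {"x": -7,"y": 41,"z": 4,"rx": 0,"ry": 0,"rz": 0,"gripper": 0.3},
    {"x": -7,"y": 41,"z": 4,"rx": 0,"ry": 0,"rz": 0,"gripper": 0.3},
    {"x": -7,"y": 41,"z": 4,"rx": 0,"ry": 0,"rz": 0,"gripper": 0.3},
    {"x": -7,"y": 41,"z": 4,"rx": 0,"ry": 0,"rz": 0,"gripper": 0.3},
    {"x": -7,"y": 41,"z": 4,"rx": 0,"ry": 0,"rz": 0,"gripper": 0.3},
    {"x": -7,"y": 41,"z": 4,"rx": 0,"ry": 0,"rz": 0,"gripper": 0.3},
    {"x": -7,"y": 41,"z": 4,"rx": 0,"ry": 0,"rz": 0,"gripper": 0.3},
    {"x": -7,"y": 41,"z": 4,"rx": 0,"ry": 0,"rz": 0,"gripper": 0.3},
    {"x": 0,"y": 41,"z": 4,"rx": 0,"ry": 0,"rz": 0,"gripper": 0.3},
    {"x": 0,"y": 41,"z": 4,"rx": 0,"ry": 0,"rz": 0,"gripper": 0.3}
  ]
}}

```text
t: 1.87
ee_pos: [0.5076, 0.093, 0.2965]
eef_rot: [180.0, -0.0, -0.0]
ft_force: [1.7, -0.2, 0.3]
width: 0.0594
```

```bash
python3 - <<'E'
from h import *
im,d,w,p=snap("w3")
print(env.state()["width"])
hsv=cv2.cvtColor(im,cv2.COLOR_RGB2HSV)
for nm,X in(("hole",[.477,.093,.055]),("eye",[.537,.228,.072]),("piv",[.676,.086,.08])): print(nm,proj(p,X).round(1))
ok=d>0
s=ok&(abs(w[...,2]-.055)<.006)&(hsv[...,0]>8)&(hsv[...,0]<28)&(hsv[...,1]>120);print("shoe",s.sum(),cv2.minAreaRect((w[s][:,:2]*1000).astype(np.float32)),np.median(w[s][:,2]))
s=ok&(abs(w[...,2]-.072)<.006)&(w[...,0]>.45)&(w[...,0]<.72)&(w[...,1]>.05);print("bar",s.sum(),cv2.minAreaRect((w[s][:,:2]*1000).astype(np.float32)),np.median(w[s][:,2]))
E
```

```text
1.8667 [0.5076 0.093  0.2965] [ 1.8e+02 -0.0e+00 -1.0e-02] [  7.   14.3 106.   -0.   59.7  97. ] cam [0.579 0.095 0.415]
0.05994061297701472
hole [277.9 212.9]
eye [160.6 166.6]
piv [285.3  27. ]
shoe 1383 ((477.3938293457031, 95.89208221435547), (63.901668548583984, 36.036155700683594), 86.50909423828125) 0.055950231012362614
bar 6207 ((606.3837280273438, 243.37823486328125), (346.2301025390625, 185.0349578857422), 87.90838623046875) 0.07298361923643296
```

View pics/w3.png

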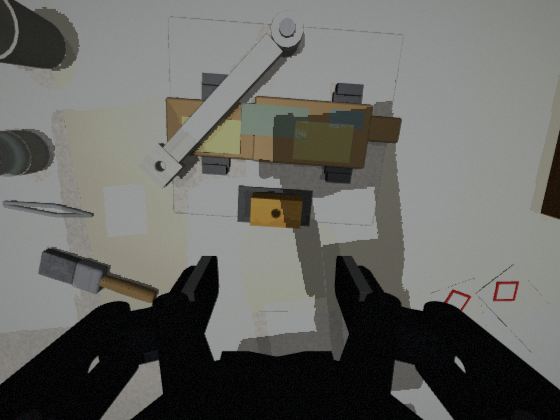

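The wrist picture shows the shoe's hole at about (276,213), the eye's hole at (160,166) and the pivot at (287,28). I'll get sub-pixel centres next.

```bash
cat >> h.py <<'E'
def ray(p,uv,z,H=420):
    f=H/2/np.tan(np.radians(p["fov_y"])/2);R=np.array(p["R"]);t=np.array(p["t"])
    dr=R.T@np.array([(uv[0]-p["cx"])/f,(uv[1]-p["cy"])/f,1]);c=-R.T@t
    return c+dr*(z-c[2])/dr[2]
def dark(im,u,v,r=9):
    g=cv2.cvtColor(im,cv2.COLOR_RGB2GRAY).astype(float)[v-r:v+r+1,u-r:u+r+1]
    wt=np.clip(0.6*np.median(g)-g,0,None)
    n,l=cv2.connectedComponents((wt>0).astype(np.uint8)); 
    b=l==(np.bincount(l[l>0]).argmax()); wt=wt*b
    y,x=np.mgrid[-r:r+1,-r:r+1]; return np.array([u+(x*wt).sum()/wt.sum(),v+(y*wt).sum()/wt.sum()]),b.sum()
E
python3 - <<'E'
from h import *
z=np.load("w3.npz");im,w,d=z["im"],z["w"],z["d"];p=camera_params("wrist")
h,n1=dark(im,276,213,7);e,n2=dark(im,160,166,7);print(h,n1,e,n2)
H=ray(p,h,.055);E=ray(p,e,.072);print("hole",H,"eye",E)
s=(abs(w[...,2]-.072)<.004)&(d>0);s[:,:140]=0;s[:,300:]=0;s[185:]=0
pts=w[s][:,:2]*1000;r=cv2.minAreaRect(pts.astype(np.float32));print(r)
vv,uu=np.mgrid[:420,:560];s=(w[...,2]>.074)&(d>0)&(uu>260)&(uu<310)&(vv<60);print("post",s.sum(),w[s].mean(0),(w[s].min(0)+w[s].max(0))/2)
P=((w[s].min(0)+w[s].max(0))/2)[:2]
print("eye dist",np.linalg.norm(E[:2]-P),"hole dist",np.linalg.norm(H[:2]-P),"dir eye",np.degrees(np.arctan2(*(E[:2]-P)[::-1])),"dir hole",np.degrees(np.arctan2(*(H[:2]-P)[::-1])))
E
```

```text
[275.42435821 213.02674627] 60 [158.43090606 166.08916064] 55
hole [0.4772987  0.10301491 0.055     ] eye [0.53792002 0.23786826 0.072     ]
((606.953369140625, 157.06893920898438), (36.508880615234375, 234.80197143554688), 44.058677673339844)
post 389 [0.67378149 0.08665057 0.07721725] [0.6700676  0.08990125 0.0780047 ]
eye dist 0.19838653207628007 hole dist 0.19321442622241558 dir eye 131.76766344744053 dir hole 176.10828719296947
```

```bash
sed -i 's/w=world("wrist",d,p)); cv2/w=world("wrist",d,p),**{k:p[k] for k in ("fov_y","cx","cy","R","t")}); cv2/' h.py
python3 - <<'E'
from h import *
p1=camera_params("wrist");s=env.state();im,d,w,p=snap("w4");print(s["t"],s["ee_pos"],s["qd"])
for X in ([.477,.093,.055],): 
  print(proj(p,X),ray(p,proj(p,X),.055))
h,n1=dark(im,int(proj(p,X)[0])-2,213,7);a=proj(p,[.537,.228,.072]).astype(int);e,n2=dark(im,a[0],a[1],9);print(h,n1,e,n2,a)
H=ray(p,h,.055);E=ray(p,e,.072);print("hole",H,"eye",E, w[int(h[1]),int(h[0])+8])
P=np.array([.676,.086])
for P in (np.array([.676,.086]),):
  print("eye dist",np.linalg.norm(E[:2]-P),"hole dist",np.linalg.norm(H[:2]-P),"dir eye",np.degrees(np.arctan2(*(E[:2]-P)[::-1])),"dir hole",np.degrees(np.arctan2(*(H[:2]-P)[::-1])))
E
```

```text
1.9167 [0.5081 0.0993 0.2973] [-1.7984e+02 -7.0000e-02  1.0000e-01] [  7.6  14.4 105.8   0.2  59.7  97.4] cam [0.579 0.101 0.416]
1.9167 [0.50805726 0.09932909 0.29731755] [-5.96577625  0.0301218   0.95397312 -0.67628793 -1.07626563 -9.42926687]
[283.35163522 213.27596412] [0.477 0.093 0.055]
[280.87699115 213.60088496] 40 [164.81825213 166.26660038] 54 [167 166]
hole [0.47656449 0.09612341 0.055     ] eye [0.5377338  0.23051613 0.072     ] [0.47766696 0.08717229 0.05602478]
eye dist 0.20000613412706578 hole dist 0.19969228083561946 dir eye 133.73388076341928 dir hole 177.09414152579683
```

Distances check (200.0 and 199.7 mm from the pivot). Now I'll put the open fingers like a fork around the eye.

Emit:
{"method": "servo_tool", "body": {
  "targets": [
    {"x": 5,"y": 20,"z": -5,"rx": 0,"ry": 0,"rz": -5,"gripper": 0.3},
    {"x": 5,"y": 25,"z": -10,"rx": 0,"ry": 0,"rz": -6,"gripper": 0.3},
    {"x": 5,"y": 28,"z": -10,"rx": 0,"ry": 0,"rz": -6,"gripper": 0.3},
    {"x": 5,"y": 28,"z": -15,"rx": 0,"ry": 0,"rz": -6,"gripper": 0.3},
    {"x": 5,"y": 25,"z": -20,"rx": 0,"ry": 0,"rz": -6,"gripper": 0.3},
    {"x": 5,"y": 12,"z": -30,"rx": 0,"ry": 0,"rz": -6,"gripper": 0.3},
    {"x": 0,"y": 0,"z": -36,"rx": 0,"ry": 0,"rz": -3,"gripper": 0.3},
    {"x": 0,"y": 0,"z": -30,"rx": 0,"ry": 0,"rz": 0,"gripper": 0.3},
    {"x": 0,"y": 0,"z": -20,"rx": 0,"ry": 0,"rz": 0,"gripper": 0.3},
    {"x": 0,"y": 0,"z": 0,"rx": 0,"ry": 0,"rz": 0,"gripper": 0.3}
  ]
}}

```text
t: 2.8
ee_pos: [0.5361, 0.228, 0.116]
eef_rot: [179.7, 0.2, -38.0]
ft_force: [-1.8, -0.1, -0.3]
width: 0.06
```

```bash
python3 - <<'E'
from h import *
im,d,w,p=snap("w5");print(env.state()["ft_force"])
E
```

```text
2.8 [0.5361 0.228  0.116 ] [179.67   0.2  -38.01] [ 20.1  32.4 107.1  -0.   41.  148.1] cam [0.593 0.187 0.234]
[0.3330666  0.66944486 0.74651084]
```

View pics/w5.png

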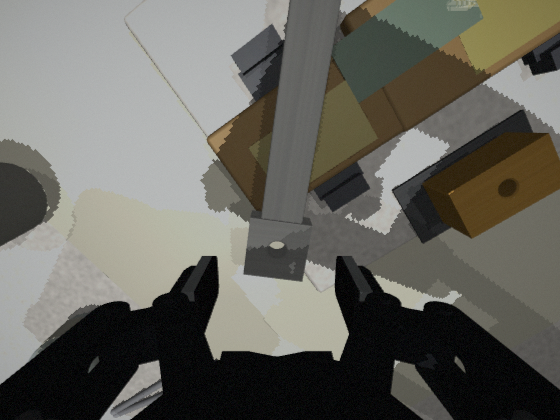

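The eye sits centred between the fingers, at (277,245). I'll descend, then swing along the arc in two calls.

Emit:
{"method": "servo_tool", "body": {
  "targets": [
    {"x": 0,"y": 0,"z": -12,"rx": 0,"ry": 0,"rz": 0,"gripper": 0.3},
    {"x": 0,"y": 0,"z": -13,"rx": 0,"ry": 0,"rz": 0,"gripper": 0.3},
    {"x": 0,"y": 0,"z": -10,"rx": 0,"ry": 0,"rz": 0,"gripper": 0.3},
    {"x": 0,"y": 0,"z": 0,"rx": 0,"ry": 0,"rz": 0,"gripper": 0.3}
  ]
}}

```text
t: 3.18
ee_pos: [0.5383, 0.229, 0.0845]
eef_rot: [180.0, 0.0, -38.0]
ft_force: [-0.0, -0.3, -0.6]
width: 0.0597
```

Emit:
{"method": "servo_tool", "body": {
  "targets": [
    {"x": -5.2,"y": -5.3,"z": 0,"rx": 0,"ry": 0,"rz": 1.75,"gripper": 0.3},
    {"x": -5.0,"y": -5.5,"z": 0,"rx": 0,"ry": 0,"rz": 1.75,"gripper": 0.3},
    {"x": -4.7,"y": -5.6,"z": 0,"rx": 0,"ry": 0,"rz": 1.75,"gripper": 0.3},
    {"x": -4.6,"y": -5.9,"z": 0,"rx": 0,"ry": 0,"rz": 1.75,"gripper": 0.3},
    {"x": -4.3,"y": -6.0,"z": 0,"rx": 0,"ry": 0,"rz": 1.75,"gripper": 0.3},
    {"x": -4.1,"y": -6.1,"z": 0,"rx": 0,"ry": 0,"rz": 1.75,"gripper": 0.3},
    {"x": -3.9,"y": -6.3,"z": 0,"rx": 0,"ry": 0,"rz": 1.75,"gripper": 0.3},
    {"x": -3.7,"y": -6.4,"z": 0,"rx": 0,"ry": 0,"rz": 1.75,"gripper": 0.3},
    {"x": -3.4,"y": -6.6,"z": 0,"rx": 0,"ry": 0,"rz": 1.75,"gripper": 0.3},
    {"x": -3.1,"y": -6.7,"z": 0,"rx": 0,"ry": 0,"rz": 1.75,"gripper": 0.3}
  ]
}}

```text
t: 4.02
ee_pos: [0.497, 0.1689, 0.0863]
eef_rot: [-179.9, -0.1, -20.4]
ft_force: [-0.4, 3.2, -0.8]
width: 0.06
```

Emit:
{"method": "servo_tool", "body": {
  "targets": [
    {"x": -2.9,"y": -6.8,"z": 0,"rx": 0,"ry": 0,"rz": 1.75,"gripper": 0.3},
    {"x": -2.7,"y": -6.9,"z": 0,"rx": 0,"ry": 0,"rz": 1.75,"gripper": 0.3},
    {"x": -2.4,"y": -7.0,"z": 0,"rx": 0,"ry": 0,"rz": 1.75,"gripper": 0.3},
    {"x": -2.1,"y": -7.1,"z": 0,"rx": 0,"ry": 0,"rz": 1.75,"gripper": 0.3},
    {"x": -1.9,"y": -7.2,"z": 0,"rx": 0,"ry": 0,"rz": 1.75,"gripper": 0.3},
    {"x": -1.6,"y": -7.2,"z": 0,"rx": 0,"ry": 0,"rz": 1.75,"gripper": 0.3},
    {"x": -1.3,"y": -7.3,"z": 0,"rx": 0,"ry": 0,"rz": 1.75,"gripper": 0.3},
    {"x": -1.1,"y": -7.3,"z": 0,"rx": 0,"ry": 0,"rz": 1.75,"gripper": 0.3},
    {"x": -0.8,"y": -7.4,"z": 0,"rx": 0,"ry": 0,"rz": 1.75,"gripper": 0.3},
    {"x": -1.5,"y": -7.7,"z": 0,"rx": 0,"ry": 0,"rz": 1.75,"gripper": 0.3}
  ],
  "grip_force": 20
}}

```text
t: 4.85
ee_pos: [0.4789, 0.0968, 0.0862]
eef_rot: [-180.0, -0.1, -2.9]
ft_force: [0.8, 1.4, -0.6]
width: 0.0595
```

Emit:
{"method": "servo_tool", "body": {
  "targets": [
    {"x": 0,"y": 0,"z": 0,"rx": 0,"ry": 0,"rz": 0,"gripper": 0.4},
    {"x": 0,"y": 0,"z": 0,"rx": 0,"ry": 0,"rz": 0,"gripper": 0.5},
    {"x": 0,"y": 0,"z": 0,"rx": 0,"ry": 0,"rz": 0,"gripper": 0.58},
    {"x": 0,"y": 0,"z": 0,"rx": 0,"ry": 0,"rz": 0,"gripper": 0.62},
    {"x": 0,"y": 0,"z": 0,"rx": 0,"ry": 0,"rz": 0,"gripper": 0.62}
  ],
  "grip_force": 20
}}

```text
t: 5.27
ee_pos: [0.4788, 0.0973, 0.0859]
eef_rot: [-180.0, -0.1, -3.0]
ft_force: [-1.0, -2.2, 11.8]
width: 0.0354
```

Emit:
{"method": "servo_tool", "body": {
  "targets": [
    {"x": 0,"y": -1,"z": 0,"rx": 0,"ry": 0,"rz": 0,"gripper": 0.62},
    {"x": 0,"y": 0,"z": 0,"rx": 0,"ry": 0,"rz": 0,"gripper": 0.62},
    {"x": 0,"y": 0,"z": 0,"rx": 0,"ry": 0,"rz": 0,"gripper": 0.4},
    {"x": 0,"y": 0,"z": 0,"rx": 0,"ry": 0,"rz": 0,"gripper": 0.3},
    {"x": 0,"y": 0,"z": 10,"rx": 0,"ry": 0,"rz": 0,"gripper": 0.3},
    {"x": 0,"y": 0,"z": 30,"rx": 0,"ry": 0,"rz": 0,"gripper": 0.3},
    {"x": 0,"y": 0,"z": 35,"rx": 0,"ry": 0,"rz": 0,"gripper": 0.3},
    {"x": 0,"y": 0,"z": 20,"rx": 0,"ry": 0,"rz": 0,"gripper": 0.3},
    {"x": 0,"y": 0,"z": 0,"rx": 0,"ry": 0,"rz": 0,"gripper": 0.3},
    {"x": 0,"y": 0,"z": 0,"rx": 0,"ry": 0,"rz": 0,"gripper": 0.3}
  ]
}}

```text
t: 6.1
ee_pos: [0.479, 0.0962, 0.1819]
eef_rot: [-180.0, -0.2, -3.0]
ft_force: [0.9, 0.3, -1.4]
width: 0.0597
```

```bash
python3 - <<'E'
from h import *
im,d,w,p=snap("w6");print(env.state()["ft_force"])
a=proj(p,[.4766,.096,.072]).astype(int);print(a)
e,n=dark(im,a[0],a[1],12);print(e,n,ray(p,e,.072))
# bar fit: points on top of bar
s=(d>0)&(abs(w[...,2]-.072)<.004)&(w[...,0]>.5)&(w[...,0]<.65)&(abs(w[...,1]-.09)<.03)
q=w[s];print(s.sum(),cv2.minAreaRect((q[:,:2]*1000).astype(np.float32)),np.median(q[:,2]))
cv2.imwrite("pics/c6.png",cv2.resize(im[60:320,150:410,::-1],None,fx=2.2,fy=2.2))
E
```

```text
6.1 [0.479  0.0962 0.1819] [-1.7997e+02 -1.7000e-01 -3.0100e+00] [  7.8  20.4 116.8   0.   42.6 100.8] cam [0.549 0.094 0.301]
[-0.11400508  0.07158609  0.1260405 ]
[279 223]
[277.01108801 219.89050589] 46 [0.47986486 0.09756432 0.072     ]
6519 ((565.9739990234375, 92.12303161621094), (24.101749420166016, 133.3518829345703), 86.01628875732422) 0.0730223486534655
```

View pics/c6.png

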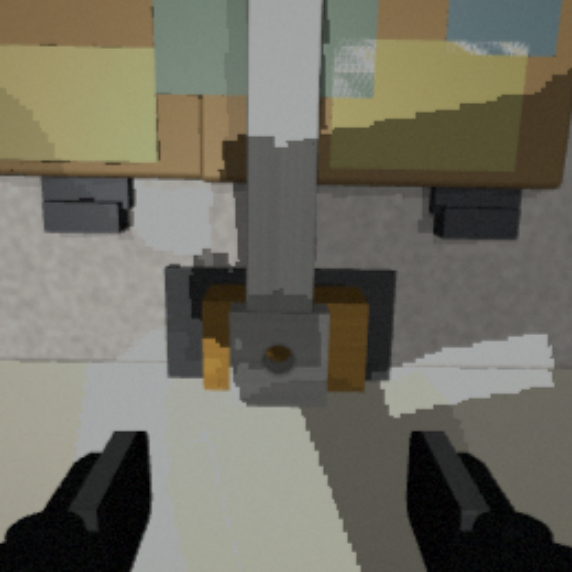

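The bar lies across the shoe. The eye's hole is at crop (279,359), which puts it near (477,97.5), about 1.5 mm to +y of the shoe's hole as I measured it. Feel will settle that. Now to fetch the pin.

Emit:
{"method": "servo_tool", "body": {
  "targets": [
    {"x": 8,"y": -20,"z": 5,"rx": 0,"ry": 0,"rz": 0,"gripper": 0.3},
    {"x": 13,"y": -39,"z": 5,"rx": 0,"ry": 0,"rz": 0,"gripper": 0.3},
    {"x": 13,"y": -39,"z": 5,"rx": 0,"ry": 0,"rz": 0,"gripper": 0.3},
    {"x": 13,"y": -39,"z": 5,"rx": 0,"ry": 0,"rz": 0,"gripper": 0.3},
    {"x": 13,"y": -39,"z": 0,"rx": 0,"ry": 0,"rz": 0,"gripper": 0.3},
    {"x": 13,"y": -39,"z": 0,"rx": 0,"ry": 0,"rz": 0,"gripper": 0.3},
    {"x": 13,"y": -39,"z": 0,"rx": 0,"ry": 0,"rz": 0,"gripper": 0.3},
    {"x": 13,"y": -39,"z": 0,"rx": 0,"ry": 0,"rz": 0,"gripper": 0.3},
    {"x": 13,"y": -39,"z": 0,"rx": 0,"ry": 0,"rz": 0,"gripper": 0.3},
    {"x": 13,"y": -39,"z": 0,"rx": 0,"ry": 0,"rz": 0,"gripper": 0.3}
  ]
}}

```text
t: 6.98
ee_pos: [0.6027, -0.2768, 0.1987]
eef_rot: [-179.9, 0.1, -3.0]
ft_force: [1.9, 1.4, -0.1]
width: 0.0601
```

Emit:
{"method": "servo_tool", "body": {
  "targets": [
    {"x": 9,"y": -34,"z": -5,"rx": 0,"ry": 0,"rz": 0,"gripper": 0.3},
    {"x": 0,"y": -2,"z": -10,"rx": 0,"ry": 0,"rz": 0,"gripper": 0.3},
    {"x": 0,"y": 0,"z": -15,"rx": 0,"ry": 0,"rz": 0,"gripper": 0.3},
    {"x": 0,"y": 0,"z": 0,"rx": 0,"ry": 0,"rz": 0,"gripper": 0.3},
    {"x": 0,"y": 0,"z": 0,"rx": 0,"ry": 0,"rz": 0,"gripper": 0.3}
  ]
}}

```text
t: 7.4
ee_pos: [0.6111, -0.3103, 0.1684]
eef_rot: [-179.9, 0.2, -3.0]
ft_force: [-0.4, -0.6, 0.1]
width: 0.0597
```

```bash
python3 - <<'E'
from h import *
im,d,w,p=snap("w7")
hsv=cv2.cvtColor(im,cv2.COLOR_RGB2HSV)
s=(d>0)&(hsv[...,0]>100)&(hsv[...,0]<130)&(hsv[...,1]>130)&(w[...,2]<.12)&(w[...,2]>.04)
q=w[s];t=q[q[:,2]>np.percentile(q[:,2],95)-.006];print(s.sum(),t.mean(0),(t.min(0)+t.max(0))/2,np.ptp(t,0),np.percentile(q[:,2],[5,50,95]))
cv2.imwrite("pics/c7.png",im[...,::-1])
E
```

```text
7.4 [ 0.6111 -0.3103  0.1684] [-179.9     0.2    -3.02] [-29.5  35.4  90.7   0.   54.   63.6] cam [ 0.682 -0.312  0.287]
982 [ 0.61375761 -0.31112808  0.09070786] [ 0.61290393 -0.31127392  0.08932404] [0.02090097 0.020544   0.00708065] [0.06044774 0.09052761 0.09176464]
```

View pics/c7.png

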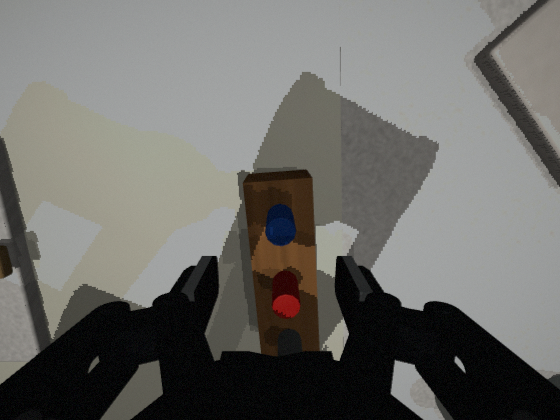

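The blue handle is at (280,225) and the red at (286,290). The pin measures (613,-311), upright. I'll descend and grip.

Emit:
{"method": "servo_tool", "body": {
  "targets": [
    {"x": 2,"y": -1,"z": -20,"rx": 0,"ry": 0,"rz": 0,"gripper": 0.3},
    {"x": 0,"y": 0,"z": -30,"rx": 0,"ry": 0,"rz": 0,"gripper": 0.3},
    {"x": 0,"y": 0,"z": -25,"rx": 0,"ry": 0,"rz": 0,"gripper": 0.3},
    {"x": 0,"y": 0,"z": -10,"rx": 0,"ry": 0,"rz": 0,"gripper": 0.3},
    {"x": 0,"y": 0,"z": 0,"rx": 0,"ry": 0,"rz": 0,"gripper": 0.5},
    {"x": 0,"y": 0,"z": 0,"rx": 0,"ry": 0,"rz": 0,"gripper": 0.65},
    {"x": 0,"y": 0,"z": 0,"rx": 0,"ry": 0,"rz": 0,"gripper": 0.8},
    {"x": 0,"y": 0,"z": 0,"rx": 0,"ry": 0,"rz": 0,"gripper": 0.8},
    {"x": 0,"y": 0,"z": 0,"rx": 0,"ry": 0,"rz": 0,"gripper": 0.8}
  ],
  "grip_force": 30
}}

```text
t: 8.2
ee_pos: [0.6152, -0.3125, 0.0871]
eef_rot: [179.9, -0.1, -3.0]
ft_force: [0.4, 1.1, 8.2]
width: 0.0208
```

Emit:
{"method": "servo_tool", "body": {
  "targets": [
    {"x": 0,"y": 0,"z": 0,"rx": 0,"ry": 0,"rz": 0,"gripper": 0.8},
    {"x": 0,"y": 0,"z": 8,"rx": 0,"ry": 0,"rz": 0,"gripper": 0.8},
    {"x": 0,"y": 0,"z": 15,"rx": 0,"ry": 0,"rz": 0,"gripper": 0.8},
    {"x": 0,"y": 0,"z": 25,"rx": 0,"ry": 0,"rz": 0,"gripper": 0.8},
    {"x": 0,"y": 0,"z": 30,"rx": 0,"ry": 0,"rz": 0,"gripper": 0.8},
    {"x": 0,"y": 0,"z": 25,"rx": 0,"ry": 0,"rz": 0,"gripper": 0.8},
    {"x": 0,"y": 0,"z": 0,"rx": 0,"ry": 0,"rz": 0,"gripper": 0.8},
    {"x": 0,"y": 0,"z": 0,"rx": 0,"ry": 0,"rz": 0,"gripper": 0.8}
  ]
}}

```text
t: 8.87
ee_pos: [0.6151, -0.3126, 0.1909]
eef_rot: [179.9, -0.2, -3.0]
ft_force: [-0.1, 0.3, -1.2]
width: 0.0211
```

```bash
python3 - <<'E'
from h import *
print(env.state()["ft_force"],env.state()["width"])
im,d,w,p=snap("w8")
pc=camera_params("scene");i2,d2=camera("scene");i3,d3=camera("side");ps=camera_params("side")
T=np.array([.6135,-.3125,.16]);a=proj(pc,T).astype(int);b=proj(ps,T).astype(int)
c=[cv2.resize(I[max(0,y-40):y+40,max(0,x-40):x+40,::-1],(300,300)) for I,(x,y) in((i2,a),(i3,b))]
cv2.imwrite("pics/c8.png",np.hstack(c))
for n,dd,I in(("scene",d2,i2),("side",d3,i3)):
    W=world(n,dd);hsv=cv2.cvtColor(I,cv2.COLOR_RGB2HSV)
    s=(dd>0)&(hsv[...,0]>100)&(hsv[...,0]<130)&(hsv[...,1]>130)&(np.linalg.norm(W[...,:2]-[.613,-.312],axis=-1)<.04)
    print(n,s.sum(),np.percentile(W[s],[3,50,97],axis=0).round(4) if s.sum() else 0)
E
```

```text
[-0.1182544   0.30407352 -1.15901081] 0.021080938967810218
8.8667 [ 0.6151 -0.3126  0.1909] [179.9   -0.21  -3.  ] [-29.5  34.2  89.5  -0.   56.1  63.6] cam [ 0.686 -0.314  0.31 ]
scene 116 [[ 0.609  -0.3235  0.166 ]
 [ 0.6215 -0.3111  0.1897]
 [ 0.6337 -0.3012  0.2395]]
side 252 [[ 0.5792 -0.3398  0.1566]
 [ 0.601  -0.313   0.1881]
 [ 0.6137 -0.3001  0.3165]]
```

View pics/c8.png

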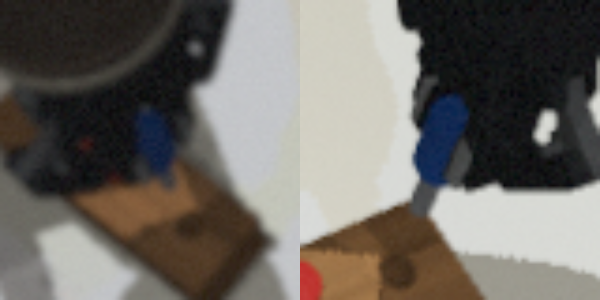

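```bash
python3 - <<'E'
from h import *
T=np.array([.6135,-.3125,.16])
I=cv2.imread("pics/c8.png")
for k,n in enumerate(("scene","side")):
    p=camera_params(n);o=proj(p,T).astype(int)-40
    for dx in(0,.01):
        pr=[((proj(p,[.6135+(z-.154)*dx/.04,-.3125,z])-o)*3.75).round(0) for z in(.194,.174,.154,.114)]
        print(n,dx,pr)
    c=I[:,300*k:300*k+300];hsv=cv2.cvtColor(c,cv2.COLOR_BGR2HSV)
    s=((hsv[...,0]>100)&(hsv[...,0]<130)&(hsv[...,1]>130)).astype(np.uint8)
    n_,l,st,ce=cv2.connectedComponentsWithStats(s);b=1+st[1:,4].argmax();ys,xs=np.nonzero(l==b)
    print("blob",ce[b],st[b],cv2.fitLine(np.stack([xs,ys],1).astype(np.float32),2,0,.01,.01).ravel())
z=np.load("w8.npz");im,w,d=z["im"],z["w"],z["d"];p={k:z[k] for k in("fov_y","cx","cy","R","t")}
hsv=cv2.cvtColor(im,cv2.COLOR_RGB2HSV);s=((hsv[...,0]>100)&(hsv[...,0]<130)&(hsv[...,1]>110)&(d<.35)).astype(np.uint8)
n_,l,st,ce=cv2.connectedComponentsWithStats(s);b=1+st[1:,4].argmax();print("wrist",st[b],ce[b],np.percentile(w[l==b],[2,50,98],axis=0).round(4))
for x,y,q in((.6135,-.3125,.194),(.6135,-.3125,.154),(.6135,-.3125,.114)):print(proj(p,[x,y,q]).round(1))
cv2.imwrite("pics/c9.png",cv2.resize(im[150:420,180:380,::-1],None,fx=2.2,fy=2.2))
E
```

```text
scene 0 [array([140., 129.]), array([147., 144.]), array([154., 158.]), array([167., 185.])]
scene 0.01 [array([154., 140.]), array([154., 149.]), array([154., 158.]), array([154., 174.])]
blob [153.41970803 138.3540146 ] [ 133  109   40   62 1644] [  0.24913941   0.96846765 153.41971    138.35402   ]
side 0 [array([170., 109.]), array([159., 134.]), array([149., 157.]), array([130., 201.])]
side 0.01 [array([191., 101.]), array([170., 130.]), array([149., 157.]), array([111., 209.])]
blob [140.57672469 134.86363636] [ 116   91   54   94 3102] [  0.30508432  -0.95232534 140.57672    134.86363   ]
wrist [ 248  247   54   77 2964] [276.41059379 286.60560054] [[ 0.604  -0.3206  0.1588]
 [ 0.6185 -0.311   0.1939]
 [ 0.6234 -0.3007  0.1958]]
[280.6 299.8]
[279.5 261.3]
[278.8 237. ]
```

View pics/c9.png

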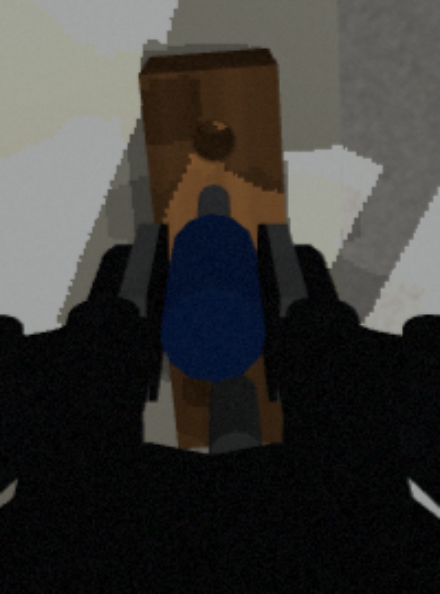

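The pin hangs upright in the jaws, with its top disc centred at full-picture (277,300) and the shaft visible to (277,235). Its axis is about (-2,+1) mm from the TCP. Now I'll carry it to the eye.

Emit:
{"method": "servo_tool", "body": {
  "targets": [
    {"x": -8,"y": 20,"z": 0,"rx": 0,"ry": 0,"rz": 0,"gripper": 0.8},
    {"x": -13,"y": 38,"z": 0,"rx": 0,"ry": 0,"rz": 0,"gripper": 0.8},
    {"x": -13,"y": 39,"z": 0,"rx": 0,"ry": 0,"rz": 0,"gripper": 0.8},
    {"x": -13,"y": 39,"z": 0,"rx": 0,"ry": 0,"rz": 0,"gripper": 0.8},
    {"x": -13,"y": 39,"z": 0,"rx": 0,"ry": 0,"rz": 0,"gripper": 0.8},
    {"x": -13,"y": 39,"z": 0,"rx": 0,"ry": 0,"rz": 0,"gripper": 0.8},
    {"x": -13,"y": 39,"z": 0,"rx": 0,"ry": 0,"rz": 0,"gripper": 0.8},
    {"x": -13,"y": 39,"z": 0,"rx": 0,"ry": 0,"rz": 0,"gripper": 0.8},
    {"x": -13,"y": 39,"z": 0,"rx": 0,"ry": 0,"rz": 0,"gripper": 0.8},
    {"x": -12,"y": 38,"z": 0,"rx": 0,"ry": 0,"rz": 0,"gripper": 0.8}
  ]
}}

```text
t: 9.85
ee_pos: [0.4884, 0.0586, 0.1874]
eef_rot: [180.0, 0.1, -3.0]
ft_force: [0.2, 0.7, -1.2]
width: 0.0211
```

Emit:
{"method": "servo_tool", "body": {
  "targets": [
    {"x": -8,"y": 25,"z": 0,"rx": 0,"ry": 0,"rz": 0,"gripper": 0.8},
    {"x": -4,"y": 15,"z": 0,"rx": 0,"ry": 0,"rz": 0,"gripper": 0.8},
    {"x": 0,"y": 0,"z": -15,"rx": 0,"ry": 0,"rz": 0,"gripper": 0.8},
    {"x": 0,"y": 0,"z": -10,"rx": 0,"ry": 0,"rz": 0,"gripper": 0.8},
    {"x": 0,"y": 0,"z": 0,"rx": 0,"ry": 0,"rz": 0,"gripper": 0.8},
    {"x": 0,"y": 0,"z": 0,"rx": 0,"ry": 0,"rz": 0,"gripper": 0.8}
  ]
}}

```text
t: 10.35
ee_pos: [0.4776, 0.0964, 0.1623]
eef_rot: [180.0, 0.1, -3.0]
ft_force: [0.6, -0.3, -0.6]
width: 0.0211
```

```bash
python3 - <<'E'
from h import *
print(env.state()["ft_force"])
im,d,w,p=snap("w10")
print(proj(p,[.477,.0975,.072]),proj(p,[.4768,.0975,.09]))
cv2.imwrite("pics/c10.png",cv2.resize(im[140:340,190:370,::-1],None,fx=3,fy=3,interpolation=cv2.INTER_CUBIC))
E
```

```text
[ 0.5764573  -0.31046976 -0.61287919]
10.35 [0.4776 0.0964 0.1623] [ 1.7997e+02  1.4000e-01 -3.0300e+00] [  7.9  22.2 117.7  -0.   40.2 100.9] cam [0.549 0.095 0.281]
[277.44983284 228.82453714] [277.56576251 237.66563162]
```

View pics/c10.png

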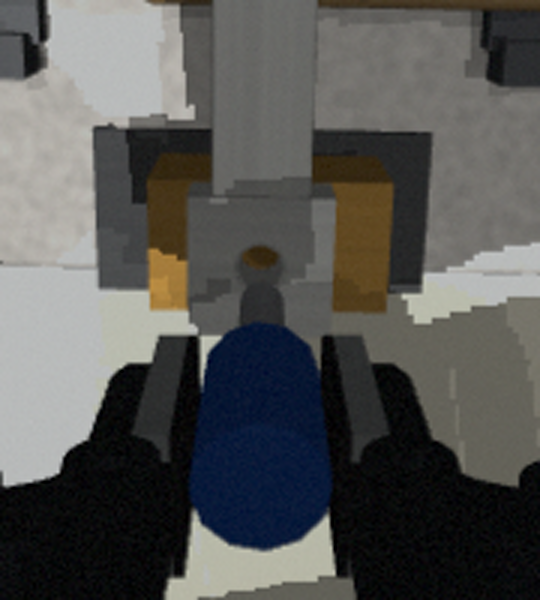

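The eye's hole is centred at crop (261,267), full (277,229). The pin's tip is at about crop (262,303), which looks a few mm short in x. Checking with rays.

```bash
python3 - <<'E'
from h import *
z=np.load("w10.npz");p={k:z[k] for k in("fov_y","cx","cy","R","t")};w=z["w"];im=z["im"]
print("eye",ray(p,(277,229),.072))
for r in(239.5,241):
  for q in(.083,.086,.089):print("tip",r,q,ray(p,(277.3,r),q).round(4))
for r in(299,301):print("top",ray(p,(276.8,r),.1655).round(4))
print("eye top depth z",w[225:228,258:262,2].mean(),"handle top z",w[295:305,272:282,2].mean())
hsv=cv2.cvtColor(im,cv2.COLOR_RGB2HSV);s=(hsv[...,0]>100)&(hsv[...,0]<130)&(hsv[...,1]>110)&(w[...,2]>.14)&(w[...,2]<.19)
q=w[s];t=q[q[:,2]>np.median(q[q[:,2]>.155][:,2])-.003];print("disc",t.mean(0),(t.min(0)+t.max(0))/2,np.ptp(t,0))
# shaft visible points
s=np.zeros_like(s);s[236:247,276:279]=1
print("shaft",w[s].reshape(-1,3,3).mean(1).round(4))
E
```

```text
eye [0.47688017 0.0978407  0.072     ]
tip 239.5 0.083 [0.4728 0.0979 0.083 ]
tip 239.5 0.086 [0.4739 0.0978 0.086 ]
tip 239.5 0.089 [0.4751 0.0978 0.089 ]
tip 241 0.083 [0.4716 0.0979 0.083 ]
tip 241 0.086 [0.4728 0.0979 0.086 ]
tip 241 0.089 [0.474  0.0978 0.089 ]
top [0.4765 0.0982 0.1655]
top [0.4755 0.0982 0.1655]
eye top depth z 0.07266265492746445 handle top z 0.16610500699504852
disc [0.47785371 0.09818102 0.16840668] [0.47950836 0.09839778 0.17648638] [0.02949967 0.08598692 0.02702014]
shaft [[0.4795 0.0978 0.0939]
 [0.4792 0.0978 0.095 ]
 [0.4793 0.0978 0.0971]
 [0.4795 0.0978 0.0996]
 [0.4793 0.0978 0.1007]
 [0.4793 0.0978 0.1026]
 [0.4793 0.0978 0.1044]
 [0.4796 0.0978 0.1067]
 [0.4793 0.0978 0.1078]
 [0.4795 0.0978 0.11  ]
 [0.4794 0.0978 0.1114]]
```

The shaft's near face has constant x = 479.4, so the pin is upright with its axis at x = 474.4, y = 97.8. The eye is at (476.9, 97.8). I'll shift x by +2.5 and lower gently.

Emit:
{"method": "servo_tool", "body": {
  "targets": [
    {"x": 2.5,"y": 0,"z": -3,"rx": 0,"ry": 0,"rz": 0,"gripper": 0.8},
    {"x": 0,"y": 0,"z": -4,"rx": 0,"ry": 0,"rz": 0,"gripper": 0.8},
    {"x": 0,"y": 0,"z": -3,"rx": 0,"ry": 0,"rz": 0,"gripper": 0.8},
    {"x": 0,"y": 0,"z": 0,"rx": 0,"ry": 0,"rz": 0,"gripper": 0.8},
    {"x": 0,"y": 0,"z": -1.5,"rx": 0,"ry": 0,"rz": 0,"gripper": 0.8},
    {"x": 0,"y": 0,"z": -1.5,"rx": 0,"ry": 0,"rz": 0,"gripper": 0.8},
    {"x": 0,"y": 0,"z": 0,"rx": 0,"ry": 0,"rz": 0,"gripper": 0.8}
  ]
}}

```text
t: 10.98
ee_pos: [0.4806, 0.0969, 0.15]
eef_rot: [180.0, 0.0, -3.0]
ft_force: [-0.3, -0.2, -1.3]
width: 0.0209
```

Emit:
{"method": "servo_tool", "body": {
  "targets": [
    {"x": 0,"y": 0,"z": -1,"rx": 0,"ry": 0,"rz": 0,"gripper": 0.8},
    {"x": 0,"y": 0,"z": -1,"rx": 0,"ry": 0,"rz": 0,"gripper": 0.8},
    {"x": 0,"y": 0,"z": 0,"rx": 0,"ry": 0,"rz": 0,"gripper": 0.8}
  ]
}}

```text
t: 11.23
ee_pos: [0.4807, 0.097, 0.1481]
eef_rot: [-180.0, 0.0, -3.0]
ft_force: [0.1, -0.3, -1.3]
width: 0.0208
```

Emit:
{"method": "servo_tool", "body": {
  "targets": [
    {"x": 0,"y": 0,"z": -1,"rx": 0,"ry": 0,"rz": 0,"gripper": 0.8},
    {"x": 0,"y": 0,"z": -1,"rx": 0,"ry": 0,"rz": 0,"gripper": 0.8},
    {"x": 0,"y": 0,"z": 0,"rx": 0,"ry": 0,"rz": 0,"gripper": 0.8}
  ]
}}

```text
t: 11.48
ee_pos: [0.4806, 0.0969, 0.146]
eef_rot: [180.0, 0.0, -3.0]
ft_force: [0.3, -0.4, -1.7]
width: 0.0211
```

Emit:
{"method": "servo_tool", "body": {
  "targets": [
    {"x": 0,"y": 0,"z": -1,"rx": 0,"ry": 0,"rz": 0,"gripper": 0.8},
    {"x": 0,"y": 0,"z": -1,"rx": 0,"ry": 0,"rz": 0,"gripper": 0.8},
    {"x": 0,"y": 0,"z": 0,"rx": 0,"ry": 0,"rz": 0,"gripper": 0.8}
  ]
}}

```text
t: 11.73
ee_pos: [0.4806, 0.0969, 0.144]
eef_rot: [180.0, 0.0, -3.0]
ft_force: [-0.1, -1.3, -1.7]
width: 0.0212
```

Emit:
{"method": "servo_tool", "body": {
  "targets": [
    {"x": 0,"y": 0,"z": -1.5,"rx": 0,"ry": 0,"rz": 0,"gripper": 0.8},
    {"x": 0,"y": 0,"z": -1.5,"rx": 0,"ry": 0,"rz": 0,"gripper": 0.8},
    {"x": 0,"y": 0,"z": 0,"rx": 0,"ry": 0,"rz": 0,"gripper": 0.8}
  ]
}}

```text
t: 11.98
ee_pos: [0.4806, 0.0969, 0.1409]
eef_rot: [180.0, 0.0, -3.0]
ft_force: [-0.7, 0.1, -1.2]
width: 0.0213
```

Emit:
{"method": "servo_tool", "body": {
  "targets": [
    {"x": 0,"y": 0,"z": -1.5,"rx": 0,"ry": 0,"rz": 0,"gripper": 0.8},
    {"x": 0,"y": 0,"z": -1.5,"rx": 0,"ry": 0,"rz": 0,"gripper": 0.8},
    {"x": 0,"y": 0,"z": 0,"rx": 0,"ry": 0,"rz": 0,"gripper": 0.8}
  ]
}}

```text
t: 12.23
ee_pos: [0.4806, 0.0969, 0.1379]
eef_rot: [180.0, 0.0, -3.0]
ft_force: [0.1, 0.2, -1.5]
width: 0.0211
```

Emit:
{"method": "servo_tool", "body": {
  "targets": [
    {"x": 0,"y": 0,"z": -1.5,"rx": 0,"ry": 0,"rz": 0,"gripper": 0.8},
    {"x": 0,"y": 0,"z": -1.5,"rx": 0,"ry": 0,"rz": 0,"gripper": 0.8},
    {"x": 0,"y": 0,"z": 0,"rx": 0,"ry": 0,"rz": 0,"gripper": 0.8}
  ]
}}

```text
t: 12.48
ee_pos: [0.4806, 0.0969, 0.1349]
eef_rot: [180.0, 0.0, -3.0]
ft_force: [-1.0, -0.3, -1.1]
width: 0.0212
```

It is through the eye without contact. I'll move towards the measured hole (y -1.3) and feel downwards.

Emit:
{"method": "servo_tool", "body": {
  "targets": [
    {"x": 0,"y": -1.3,"z": 0,"rx": 0,"ry": 0,"rz": 0,"gripper": 0.8},
    {"x": 0,"y": 0,"z": -1.2,"rx": 0,"ry": 0,"rz": 0,"gripper": 0.8},
    {"x": 0,"y": 0,"z": -1.2,"rx": 0,"ry": 0,"rz": 0,"gripper": 0.8},
    {"x": 0,"y": 0,"z": 0,"rx": 0,"ry": 0,"rz": 0,"gripper": 0.8}
  ]
}}

```text
t: 12.82
ee_pos: [0.4806, 0.0956, 0.1326]
eef_rot: [180.0, 0.0, -3.0]
ft_force: [0.0, 0.7, -1.5]
width: 0.0211
```

Emit:
{"method": "servo_tool", "body": {
  "targets": [
    {"x": 0,"y": 0,"z": -1,"rx": 0,"ry": 0,"rz": 0,"gripper": 0.8},
    {"x": 0,"y": 0,"z": 0,"rx": 0,"ry": 0,"rz": 0,"gripper": 0.8}
  ]
}}

```text
t: 12.98
ee_pos: [0.4806, 0.0957, 0.1317]
eef_rot: [-180.0, 0.0, -3.0]
ft_force: [-0.7, 0.8, -1.0]
width: 0.0213
```

Emit:
{"method": "servo_tool", "body": {
  "targets": [
    {"x": 0,"y": 0,"z": -1,"rx": 0,"ry": 0,"rz": 0,"gripper": 0.8},
    {"x": 0,"y": 0,"z": 0,"rx": 0,"ry": 0,"rz": 0,"gripper": 0.8}
  ]
}}

```text
t: 13.15
ee_pos: [0.4807, 0.0957, 0.1307]
eef_rot: [180.0, 0.0, -3.0]
ft_force: [-1.0, 1.3, -0.3]
width: 0.0209
```

Emit:
{"method": "servo_tool", "body": {
  "targets": [
    {"x": 0,"y": 0,"z": -0.7,"rx": 0,"ry": 0,"rz": 0,"gripper": 0.8},
    {"x": 0,"y": 0,"z": 0,"rx": 0,"ry": 0,"rz": 0,"gripper": 0.8}
  ]
}}

```text
t: 13.32
ee_pos: [0.4807, 0.0956, 0.1301]
eef_rot: [180.0, 0.0, -3.0]
ft_force: [-1.0, 1.1, 1.2]
width: 0.0211
```

Emit:
{"method": "servo_tool", "body": {
  "targets": [
    {"x": 0,"y": 0,"z": -0.7,"rx": 0,"ry": 0,"rz": 0,"gripper": 0.8},
    {"x": 0,"y": 0,"z": 0,"rx": 0,"ry": 0,"rz": 0,"gripper": 0.8}
  ]
}}

```text
t: 13.48
ee_pos: [0.4808, 0.0956, 0.1295]
eef_rot: [180.0, -0.0, -3.0]
ft_force: [-1.2, -0.3, 4.8]
width: 0.0211
```

There is light contact (about 6 N), so I'll sweep along y in small steps.

Emit:
{"method": "servo_tool", "body": {
  "targets": [
    {"x": 0,"y": -0.5,"z": 0,"rx": 0,"ry": 0,"rz": 0,"gripper": 0.8},
    {"x": 0,"y": 0,"z": 0,"rx": 0,"ry": 0,"rz": 0,"gripper": 0.8}
  ]
}}

```text
t: 13.65
ee_pos: [0.4806, 0.0951, 0.1294]
eef_rot: [-180.0, 0.0, -3.0]
ft_force: [-1.3, 1.2, 0.9]
width: 0.0209
```

Emit:
{"method": "servo_tool", "body": {
  "targets": [
    {"x": 0,"y": -0.5,"z": 0,"rx": 0,"ry": 0,"rz": 0,"gripper": 0.8},
    {"x": 0,"y": 0,"z": 0,"rx": 0,"ry": 0,"rz": 0,"gripper": 0.8}
  ]
}}

```text
t: 13.82
ee_pos: [0.4806, 0.0946, 0.1293]
eef_rot: [-180.0, 0.0, -3.0]
ft_force: [-1.9, 2.7, 1.5]
width: 0.0211
```

Emit:
{"method": "servo_tool", "body": {
  "targets": [
    {"x": 0,"y": -0.5,"z": 0,"rx": 0,"ry": 0,"rz": 0,"gripper": 0.8},
    {"x": 0,"y": 0,"z": 0,"rx": 0,"ry": 0,"rz": 0,"gripper": 0.8}
  ]
}}

```text
t: 13.98
ee_pos: [0.4806, 0.0941, 0.1293]
eef_rot: [180.0, 0.0, -3.0]
ft_force: [-2.1, 1.5, 0.5]
width: 0.021
```

Emit:
{"method": "servo_tool", "body": {
  "targets": [
    {"x": 0,"y": 0,"z": -0.7,"rx": 0,"ry": 0,"rz": 0,"gripper": 0.8},
    {"x": 0,"y": 0,"z": 0,"rx": 0,"ry": 0,"rz": 0,"gripper": 0.8}
  ]
}}

```text
t: 14.15
ee_pos: [0.4806, 0.0942, 0.1286]
eef_rot: [180.0, 0.0, -3.0]
ft_force: [-1.9, 2.7, 0.4]
width: 0.0206
```

Emit:
{"method": "servo_tool", "body": {
  "targets": [
    {"x": 0,"y": -0.5,"z": 0,"rx": 0,"ry": 0,"rz": 0,"gripper": 0.8},
    {"x": 0,"y": 0,"z": 0,"rx": 0,"ry": 0,"rz": 0,"gripper": 0.8}
  ]
}}

```text
t: 14.32
ee_pos: [0.4806, 0.0936, 0.1287]
eef_rot: [180.0, 0.0, -3.0]
ft_force: [-1.9, 1.8, -0.5]
width: 0.0208
```

Emit:
{"method": "servo_tool", "body": {
  "targets": [
    {"x": 0,"y": -0.5,"z": 0,"rx": 0,"ry": 0,"rz": 0,"gripper": 0.8},
    {"x": 0,"y": 0,"z": 0,"rx": 0,"ry": 0,"rz": 0,"gripper": 0.8}
  ]
}}

```text
t: 14.48
ee_pos: [0.4806, 0.0932, 0.1287]
eef_rot: [-180.0, 0.0, -3.0]
ft_force: [-1.3, 3.3, -1.3]
width: 0.021
```

Emit:
{"method": "servo_tool", "body": {
  "targets": [
    {"x": 0,"y": 0,"z": -0.7,"rx": 0,"ry": 0,"rz": 0,"gripper": 0.8},
    {"x": 0,"y": 0,"z": 0,"rx": 0,"ry": 0,"rz": 0,"gripper": 0.8}
  ]
}}

```text
t: 14.65
ee_pos: [0.4807, 0.0932, 0.128]
eef_rot: [-180.0, 0.0, -3.0]
ft_force: [-1.4, 2.4, 0.6]
width: 0.0209
```

Emit:
{"method": "servo_tool", "body": {
  "targets": [
    {"x": 0,"y": 0,"z": -0.7,"rx": 0,"ry": 0,"rz": 0,"gripper": 0.8},
    {"x": 0,"y": 0,"z": 0,"rx": 0,"ry": 0,"rz": 0,"gripper": 0.8}
  ]
}}

```text
t: 14.82
ee_pos: [0.4807, 0.0932, 0.1273]
eef_rot: [-180.0, -0.0, -3.0]
ft_force: [-2.6, 3.2, 2.4]
width: 0.0212
```

```bash
python3 - <<'E'
from h import *
im,d,w,p=snap("w11")
print("handle top z",np.median(w[290:305,270:284,2]),"eye z",np.median(w[225:228,258:262,2]))
hsv=cv2.cvtColor(im,cv2.COLOR_RGB2HSV);blue=(hsv[...,0]>100)&(hsv[...,0]<130)&(hsv[...,1]>110)
for r in range(222,286,4):
    q=w[r,275:280].mean(0); print(r,q.round(4),blue[r,275:280].sum(),im[r,277])
s=(d>0)&(abs(w[...,2]-.0727)<.003)&(w[...,0]>.5)&(w[...,0]<.6)&(abs(w[...,1]-.09)<.03)
q=w[s];A=np.c_[q[:,0],np.ones(len(q))];print(cv2.minAreaRect((q[:,:2]*1000).astype(np.float32)))
# eye block edges & shoe edges on row profiles in y
for nm,zz,x0,x1 in(("eye",.0727,.465,.49),("shoe",.0557,.465,.49)):
    s=(d>0)&(abs(w[...,2]-zz)<.003)&(w[...,0]>x0)&(w[...,0]<x1)&(abs(w[...,1]-.095)<.05);print(nm,np.percentile(w[s][:,1],[1,99]),s.sum())
E
```

```text
14.8167 [0.4807 0.0932 0.1273] [-180.     -0.     -3.01] [  7.4  25.6 119.1   0.   35.3 100.4] cam [0.552 0.091 0.246]
handle top z 0.13108616123994615 eye z 0.07318500244416604
222 [0.497  0.0938 0.0727] 0 [111 111 110]
226 [0.4944 0.094  0.0728] 0 [85 85 82]
230 [0.4919 0.0941 0.073 ] 0 [85 84 82]
234 [0.4894 0.0942 0.0733] 0 [84 84 82]
238 [0.4865 0.0944 0.0726] 0 [85 86 83]
242 [0.484  0.0945 0.0731] 0 [68 68 66]
246 [0.4821 0.0946 0.0749] 0 [46 46 48]
250 [0.4885 0.0943 0.0962] 5 [ 9 24 56]
254 [0.4886 0.0943 0.1019] 5 [ 9 24 53]
258 [0.4886 0.0943 0.107 ] 5 [12 25 54]
262 [0.4886 0.0943 0.1117] 5 [ 7 23 52]
266 [0.5012 0.0938 0.142 ] 5 [ 6 23 53]
270 [0.4888 0.0943 0.1207] 5 [ 7 20 54]
274 [0.4886 0.0944 0.1243] 5 [ 6 22 52]
278 [0.4886 0.0944 0.1281] 5 [ 7 22 53]
282 [0.488  0.0944 0.1305] 5 [ 8 27 62]
((550.0923461914062, 91.47515869140625), (24.119979858398438, 101.15421295166016), 86.75104522705078)
eye [0.07763626 0.11284839] 1070
shoe [0.06389048 0.12794387] 1127
```

The pin's tip is about 4 mm below the shoe's top, in the chamfer. By the wrist camera the pin is now at y 94.4 and the shoe's centre at 95.9, so I swept slightly too far. Fx of about -2 N suggests moving -x a little.

Emit:
{"method": "servo_tool", "body": {
  "targets": [
    {"x": -0.3,"y": 0.5,"z": 0,"rx": 0,"ry": 0,"rz": 0,"gripper": 0.8},
    {"x": -0.3,"y": 0.6,"z": 0,"rx": 0,"ry": 0,"rz": 0,"gripper": 0.8},
    {"x": 0,"y": 0,"z": 0,"rx": 0,"ry": 0,"rz": 0,"gripper": 0.8}
  ]
}}

```text
t: 15.12
ee_pos: [0.4803, 0.0942, 0.1273]
eef_rot: [180.0, -0.0, -3.0]
ft_force: [-0.6, -0.4, -0.7]
width: 0.021
```

Emit:
{"method": "servo_tool", "body": {
  "targets": [
    {"x": 0,"y": 0,"z": -0.7,"rx": 0,"ry": 0,"rz": 0,"gripper": 0.8},
    {"x": 0,"y": 0,"z": 0,"rx": 0,"ry": 0,"rz": 0,"gripper": 0.8}
  ]
}}

```text
t: 15.28
ee_pos: [0.4802, 0.0942, 0.1265]
eef_rot: [180.0, -0.0, -3.0]
ft_force: [1.1, 0.1, -0.3]
width: 0.0211
```

Emit:
{"method": "servo_tool", "body": {
  "targets": [
    {"x": 0,"y": 0,"z": -0.7,"rx": 0,"ry": 0,"rz": 0,"gripper": 0.8},
    {"x": 0,"y": 0,"z": 0,"rx": 0,"ry": 0,"rz": 0,"gripper": 0.8}
  ]
}}

```text
t: 15.45
ee_pos: [0.4802, 0.0942, 0.1258]
eef_rot: [180.0, -0.0, -3.0]
ft_force: [0.3, -0.2, -0.1]
width: 0.021
```

Free; forces are near zero. I'll go on down.

Emit:
{"method": "servo_tool", "body": {
  "targets": [
    {"x": 0,"y": 0,"z": -1,"rx": 0,"ry": 0,"rz": 0,"gripper": 0.8},
    {"x": 0,"y": 0,"z": -1,"rx": 0,"ry": 0,"rz": 0,"gripper": 0.8},
    {"x": 0,"y": 0,"z": 0,"rx": 0,"ry": 0,"rz": 0,"gripper": 0.8}
  ]
}}

```text
t: 15.7
ee_pos: [0.48, 0.0942, 0.1237]
eef_rot: [180.0, 0.0, -3.0]
ft_force: [-0.1, -0.2, -0.1]
width: 0.0213
```

Emit:
{"method": "servo_tool", "body": {
  "targets": [
    {"x": 0,"y": 0,"z": -1,"rx": 0,"ry": 0,"rz": 0,"gripper": 0.8},
    {"x": 0,"y": 0,"z": -1,"rx": 0,"ry": 0,"rz": 0,"gripper": 0.8},
    {"x": 0,"y": 0,"z": 0,"rx": 0,"ry": 0,"rz": 0,"gripper": 0.8}
  ]
}}

```text
t: 15.95
ee_pos: [0.48, 0.0943, 0.1217]
eef_rot: [180.0, 0.0, -3.0]
ft_force: [-0.7, -0.5, -0.7]
width: 0.0212
```

Emit:
{"method": "servo_tool", "body": {
  "targets": [
    {"x": 0,"y": 0,"z": -1,"rx": 0,"ry": 0,"rz": 0,"gripper": 0.8},
    {"x": 0,"y": 0,"z": -1,"rx": 0,"ry": 0,"rz": 0,"gripper": 0.8},
    {"x": 0,"y": 0,"z": 0,"rx": 0,"ry": 0,"rz": 0,"gripper": 0.8}
  ]
}}

```text
t: 16.2
ee_pos: [0.48, 0.0942, 0.1197]
eef_rot: [180.0, 0.0, -3.0]
ft_force: [0.2, 0.2, -0.8]
width: 0.021
```

Emit:
{"method": "servo_tool", "body": {
  "targets": [
    {"x": 0,"y": 0,"z": -1.5,"rx": 0,"ry": 0,"rz": 0,"gripper": 0.8},
    {"x": 0,"y": 0,"z": -1.5,"rx": 0,"ry": 0,"rz": 0,"gripper": 0.8},
    {"x": 0,"y": 0,"z": 0,"rx": 0,"ry": 0,"rz": 0,"gripper": 0.8}
  ]
}}

```text
t: 16.45
ee_pos: [0.48, 0.0942, 0.1166]
eef_rot: [180.0, 0.0, -3.0]
ft_force: [0.4, 0.2, -0.7]
width: 0.0211
```

Emit:
{"method": "servo_tool", "body": {
  "targets": [
    {"x": 0,"y": 0,"z": -1.5,"rx": 0,"ry": 0,"rz": 0,"gripper": 0.8},
    {"x": 0,"y": 0,"z": -1.5,"rx": 0,"ry": 0,"rz": 0,"gripper": 0.8},
    {"x": 0,"y": 0,"z": 0,"rx": 0,"ry": 0,"rz": 0,"gripper": 0.8}
  ]
}}

```text
t: 16.7
ee_pos: [0.48, 0.0942, 0.1136]
eef_rot: [180.0, 0.0, -3.0]
ft_force: [-0.2, 0.1, 0.0]
width: 0.0208
```

Emit:
{"method": "servo_tool", "body": {
  "targets": [
    {"x": 0,"y": 0,"z": -1.0,"rx": 0,"ry": 0,"rz": 0,"gripper": 0.8},
    {"x": 0,"y": 0,"z": -1.0,"rx": 0,"ry": 0,"rz": 0,"gripper": 0.8},
    {"x": 0,"y": 0,"z": 0,"rx": 0,"ry": 0,"rz": 0,"gripper": 0.8}
  ]
}}

```text
t: 16.95
ee_pos: [0.48, 0.0942, 0.1117]
eef_rot: [180.0, 0.0, -3.0]
ft_force: [1.2, 0.7, -1.2]
width: 0.0209
```

Emit:
{"method": "servo_tool", "body": {
  "targets": [
    {"x": 0,"y": 0,"z": -1.0,"rx": 0,"ry": 0,"rz": 0,"gripper": 0.8},
    {"x": 0,"y": 0,"z": 0,"rx": 0,"ry": 0,"rz": 0,"gripper": 0.8}
  ]
}}

```text
t: 17.12
ee_pos: [0.48, 0.0943, 0.1108]
eef_rot: [180.0, 0.0, -3.0]
ft_force: [0.4, 0.3, -0.5]
width: 0.0212
```

Emit:
{"method": "servo_tool", "body": {
  "targets": [
    {"x": 0,"y": 0,"z": -0.7,"rx": 0,"ry": 0,"rz": 0,"gripper": 0.8},
    {"x": 0,"y": 0,"z": 0,"rx": 0,"ry": 0,"rz": 0,"gripper": 0.8}
  ]
}}

```text
t: 17.28
ee_pos: [0.4801, 0.0942, 0.1101]
eef_rot: [180.0, 0.0, -3.0]
ft_force: [0.6, 0.1, -0.3]
width: 0.0208
```

Emit:
{"method": "servo_tool", "body": {
  "targets": [
    {"x": 0,"y": 0,"z": -0.7,"rx": 0,"ry": 0,"rz": 0,"gripper": 0.8},
    {"x": 0,"y": 0,"z": 0,"rx": 0,"ry": 0,"rz": 0,"gripper": 0.8}
  ]
}}

```text
t: 17.45
ee_pos: [0.4801, 0.0942, 0.1094]
eef_rot: [180.0, 0.0, -3.0]
ft_force: [0.1, -0.0, 0.1]
width: 0.0212
```

Emit:
{"method": "servo_tool", "body": {
  "targets": [
    {"x": 0,"y": 0,"z": -0.7,"rx": 0,"ry": 0,"rz": 0,"gripper": 0.8},
    {"x": 0,"y": 0,"z": 0,"rx": 0,"ry": 0,"rz": 0,"gripper": 0.8}
  ]
}}

```text
t: 17.62
ee_pos: [0.4802, 0.0943, 0.109]
eef_rot: [-180.0, -0.0, -3.0]
ft_force: [-2.2, 0.3, 7.6]
width: 0.0212
```

Emit:
{"method": "servo_tool", "body": {
  "targets": [
    {"x": 0,"y": 0,"z": -0.6,"rx": 0,"ry": 0,"rz": 0,"gripper": 0.8},
    {"x": 0,"y": 0,"z": 0,"rx": 0,"ry": 0,"rz": 0,"gripper": 0.8}
  ]
}}

```text
t: 17.78
ee_pos: [0.4802, 0.0943, 0.1089]
eef_rot: [-180.0, -0.0, -3.0]
ft_force: [-4.7, -0.5, 18.8]
width: 0.0209
```

It is seated hard at TCP 109 mm, just as predicted. I'll relieve the load, release and retreat.

Emit:
{"method": "servo_tool", "body": {
  "targets": [
    {"x": 0,"y": 0,"z": 0.7,"rx": 0,"ry": 0,"rz": 0,"gripper": 0.8},
    {"x": 0,"y": 0,"z": 0,"rx": 0,"ry": 0,"rz": 0,"gripper": 0.65},
    {"x": 0,"y": 0,"z": 0,"rx": 0,"ry": 0,"rz": 0,"gripper": 0.5},
    {"x": 0,"y": 0,"z": 0,"rx": 0,"ry": 0,"rz": 0,"gripper": 0.4},
    {"x": 0,"y": 0,"z": 2,"rx": 0,"ry": 0,"rz": 0,"gripper": 0.4},
    {"x": 0,"y": 0,"z": 15,"rx": 0,"ry": 0,"rz": 0,"gripper": 0.4},
    {"x": 0,"y": 0,"z": 30,"rx": 0,"ry": 0,"rz": 0,"gripper": 0.4},
    {"x": 0,"y": 0,"z": 30,"rx": 0,"ry": 0,"rz": 0,"gripper": 0.4},
    {"x": 0,"y": 0,"z": 15,"rx": 0,"ry": 0,"rz": 0,"gripper": 0.4},
    {"x": 0,"y": 0,"z": 0,"rx": 0,"ry": 0,"rz": 0,"gripper": 0.4}
  ]
}}

```text
t: 18.62
ee_pos: [0.4818, 0.0945, 0.2041]
eef_rot: [-179.9, -0.3, -3.0]
ft_force: [1.3, 0.7, 0.3]
width: 0.0511
```

```bash
python3 - <<'E'
from h import *
print(env.state()["ft_force"],env.state()["width"])
im,d,w,p=snap("w12")
hsv=cv2.cvtColor(im,cv2.COLOR_RGB2HSV);s=(hsv[...,0]>100)&(hsv[...,0]<130)&(hsv[...,1]>110)&(d>0)&(np.linalg.norm(w[...,:2]-[.477,.0955],axis=-1)<.03)
q=w[s];zt=np.median(q[q[:,2]>.105][:,2]);t=q[abs(q[:,2]-zt)<.003];print("top z",zt,"low z",np.percentile(q[:,2],2),"disc",(t.min(0)+t.max(0))/2,np.ptp(t,0))
for z0 in(.08,.09,.1):
    b=q[abs(q[:,2]-z0)<.004];print(z0,b.mean(0) if len(b) else 0)
s=(d>0)&(abs(w[...,2]-.0727)<.003)&(w[...,0]>.5)&(w[...,0]<.6)&(abs(w[...,1]-.09)<.03)
print(cv2.minAreaRect((w[s][:,:2]*1000).astype(np.float32)),np.median(w[s][:,2]))
cv2.imwrite("pics/c12.png",cv2.resize(im[100:340,160:400,::-1],None,fx=2.4,fy=2.4))
E
```

```text
[1.2725003  0.66940201 0.2908485 ] 0.051136951201272214
18.6167 [0.4818 0.0945 0.2041] [-179.95   -0.29   -3.  ] [  7.6  18.6 115.3   0.   45.7 100.6] cam [0.552 0.093 0.323]
top z 0.26227542875340054 low z 0.08277556843604826 disc [0.49645698 0.0947045  0.2622747 ] [0.00984502 0.04205475 0.0059844 ]
0.08 [0.48639706 0.09568672 0.08012906]
0.09 [0.48628358 0.09541182 0.08976966]
0.1 [0.48605368 0.0957557  0.10012643]
((550.0169677734375, 91.46763610839844), (24.049875259399414, 101.30525207519531), 86.84000396728516) 0.07301700572971359
```

View pics/c12.png

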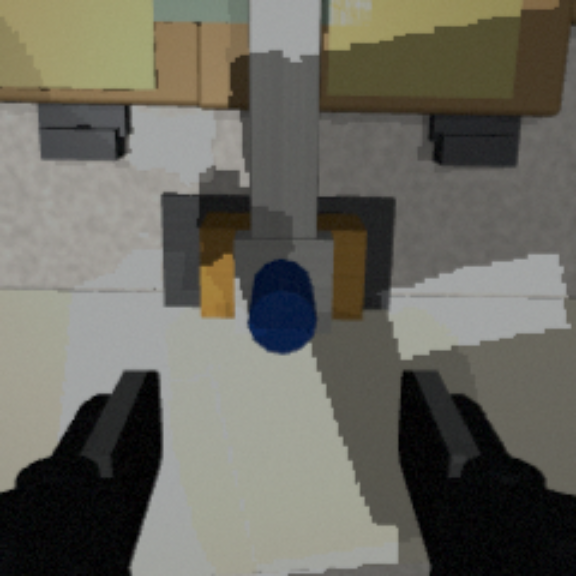

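The pin stands in the eye, with its handle at crop (282,305) and the fingers clear. A last height check, then hand in.

```bash
python3 - <<'E'
from h import *
w=np.load("w12.npz")["w"];q=w[225:238,272:283].reshape(-1,3);print("handle top z",np.median(q[:,2]),"(expect .112, bias ~ +.001)", "eye",np.median(w[205:208,262:266,2]))
if abs(np.median(q[:,2])-.1128)<.0025: print(env.sign_off())
E
```

```text
handle top z 0.11289875366128034 (expect .112, bias ~ +.001) eye 0.07289809211028221
the job is handed in; nothing more can be done
None
```

The bar is closed across the artefact, and the blue pin is through the eye and the shoe's hole, fully seated and released. I handed the job in at about 18.7 s of the 72 s; it reports no verdict.

- **Bar:** I swung it shut with the open fingers around the eye, at about 3 N.
- **Pin:** It went through the eye without contact. I found the shoe's hole with gentle contact of up to about 6 N, overshooting slightly in y and then coming back about 1.1 mm. It then slid down freely. Pressing it home peaked at about 19 N at the wrist, under the 40 N limit.
- **Last checks:**
  - The handle's top is 40.0 mm above the eye's top face, which is exactly home.
  - The visible side of the handle is vertical to within about 1°.
  - The bar's direction is 176.8°, against about 176.5° nominal from my cradle measurement.
  - The fingers are clear of everything.
- **Disagreements:** The two fixed cameras differed by about 7 mm in x, so I relied on the wrist camera. One wrist measurement, taken while the arm was still settling, was off by about 7 mm in y and I repeated it.
- **Not measured at the end:** I did not measure the positions of the artefact, the other pins or the bystanders again. I saw no contact with any of them.

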